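Prove the inner door shut, then open the pass box

TASK

The specimen jar in the pass box is ready to be collected. First make sure by touch that the inner door (the plain panel without a handle, at the end with the bolted steel flange) is fully shut: press it home against its frame and feel it stop. Only then take the outer door at the other end by its upright steel handle, swing it open to at least 60 degrees and leave it open, with the inner door still shut.

Things in the scene. Friction and masses are not known exactly. Their poses are not given: they have to be found in the camera images.
- pass_box: Cream pass-through chamber with clear roof, fixed to the table: 130 mm wide (its x), 200 long (its y, the way things pass), roof and its end bars up to 155 mm high. Origin: centre of its underside, on the table; z up. The outer door hangs at its -y end. At its +y end is a bolted steel flange, 178 wide, 163 high, that carries the inner door. A small loose jar stands inside.
- inner_door (a joint): Angle in rad: 0 shut (a hard stop), growing as it swings outward, to the box's +y; starts shut or ajar up to 0.3. Plain panel, no handle, 116 mm wide, 12 thick, 7 to 149 above the table. Hinge at (58, 106) mm in the box's frame; when shut it reaches to (-58, 106), outside face at y = 112 (114 over its trim). Friction 0.05 N m: turns easily, stays where left.
- outer_door (a joint): Angle in rad: 0 shut (its start), growing as it swings outward, to the box's -y (anticlockwise from above), up to 1.7. Upright panel 116 mm wide, 12 thick, 7 to 149 above the table. Hinge at (58, -106) mm in the box's frame; when shut it reaches to (-58, -106). No latch; friction 0.05 N m: turns easily, stays where left.
- outer_grip (a point): Point on the axis of the outer door's handle, 172 mm above the table: upright round steel bar, diameter 14, top at 205, free on all sides above the door; an arm at 115 height joins its foot to the door. The axis is 46 mm outside the panel's mid-plane and 92 mm from the hinge along the panel: door shut, at (-34, -152) mm in the box's frame. Turns with the door.

How it is judged:
On the way, in this order (a step that is already met when the one before it is completed fails the run):
1. the fingers press on the inner door while it is fully shut and the outer door is still shut (contact force between the fingers and inner_door above 1 N and value of joint inner_door below 0.04 rad and value of joint outer_door below 0.1 rad), for 0.02 s.
2. the outer door is open to at least 60 degrees with the inner door shut (value of joint outer_door above 1.04 rad and value of joint inner_door below 0.06 rad), for 0.2 s.
At the end, for the whole second after the job is handed in: The outer door stands still, open by at least 60 degrees (1.04 rad), and the inner door is shut (within 0.06 rad, about 3 degrees) (all of step 2 and velocity of joint outer_door between -0.05 and 0.05 rad/s); the robot touches nothing.
It fails at once if the outer door is opened (more than 0.15 rad) while the inner door is not shut (more than 0.06 rad) (value of joint outer_door above 0.15 rad and value of joint inner_door above 0.06 rad).
It also fails if it takes over 48 s, if anything falls off the work surface, if the arm or the gripper's body presses on something with over 40 N, if the wrist force passes 120 N, or if a joint passes its speed limit or range.

ROBOT

A 6-joint arm with a two-finger parallel gripper is mounted at the origin on the work surface. World frame = base frame: x ahead of the robot, y to its left, z up, the work surface at z = 0. Lengths are in m, angles in rad, forces in N, time in s.
With the tool pointing down it reaches from about 0.275 to 0.725 m from the base axis. Payload 15.9 kg.
Tool frame: the origin (TCP) lies on the centre line of the jaws, within the pads' length; the fingertips stand r.tcp_to_tips ahead of it and the grasp point (between the pads) lies 6 mm ahead of it (r.tcp_to_tips is the distance from the TCP to the fingertips, in m); z points along the fingers, y is the direction in which the jaws open and shut (so a half turn about z gives the same grasp; the last joint's range is limited). The gripper opens to 85 mm and grips with 20 to 120 N. Pads are 22 mm wide; open, the fingers measure 114 mm over their backs; the gripper's body (76 mm by 85 mm) begins 54 mm behind the grasp point. The pads swing forward as they close: fully open they stand 13 mm farther back than shut.
Start: joints at [-1.248, 0.213, -0.034, 1.323, 0, 1.571], TCP at [0.159, -0.474, 0.256] pointing down, gripper open.
Joint ranges: [-2.98, 2.98], [-0.74, 1.72], [-1.14, 1.35], [-2.1, 2.04], [-1.57, 1.44], [-3.14, 3.14]. Speed limits (rad/s): [1.89, 1.89, 2.39, 2.57, 3.14, 3.14].

INTERFACE

Orientations are given as a unit quaternion [x, y, z, w].
In Python, from rig import r gives the robot as it stands.
- The arm moves only by the tool apply_moves, never from a script. Its argument "steps" is a list of rows, each a list of 2 entries, a list of its own where there are three numbers: the shift along the tool's x, y, z in mm, then the turn, a rotation vector about the tool's x, y, z in rad. A call has 1 to 10 rows; each row is the pose to reach, as a shift and turn from the pose measured when the call began, along the tool's axes at that moment; what a row does not reach only later rows make up. A row lasts 1/12 s, in which the tool goes at most 41.7 mm and 7.16 degrees, less where a joint would pass 70% of its speed; a pose out of reach is approached as far as the arm can. A call with a gripper value outside its range is refused whole. "fingers" is the closure, from 0 (fully open) to 1 (shut), set as the call begins (left out, the last holds). The fingers move at their own pace and stop on an object; "force" is the grip in N (left out, the last holds). Time passes only in rows, so rows that repeat a pose let the fingers close. It gives the time, the measured TCP pose, the force and the opening at its end, in the units of the state.
- r.get_state(): the state, without advancing time (a new reading comes with each control period).
- r.capture(name): name is "scene" or "top" or "wrist"; returns (picture, depth): 420x560x3 uint8, red, green, blue; 420x560 float32, m along the optical axis (not along the pixel's ray), 0 where there is no reading.
- r.camera_model(name): a dict with "fx", "fy", "cx", "cy" (pixels), "dist" ([k1, k2, p1, p2, k3] as OpenCV has them; the pictures are not rectified), "R" (3x3) and "t" (3): a world point X has camera coordinates R X + t. Camera axes: x right, y down, z forward; pixel columns grow to the right and rows downward; lengths in m; the calibration is good to about 2 mm. A picture is of the moment at which its call begins: read the wrist's pose just before it. camera_model takes no time and is no camera call; for the wrist camera it gives the pose at the moment of the call.
- r.job_done(): hands the job in, once; it reports no verdict.
The state is a dict: "clock": time; "q": joint angles; "qvel": joint speeds; "effort": joint torques, N m; "position": TCP position; "tcp_rot": TCP orientation; "contact_force": force on the tool from outside, world axes, zero at the start; "moment": the same for the moment, N m; "gripper_width": opening from 0.0 (shut) to 1.0 (fully open).
Only numpy, scipy, OpenCV 4.12 (cv2) and the standard library are available. Lean on these libraries where they do the work, as an engineer would, in place of code of your own. Each camera call takes 0.05 s, during which the arm holds its last target. There are 200 camera calls.

## Working session

There is one attempt and no reset: what is moved stays moved. The work goes in short steps, Python scripts to look and compute and a tool call to move; the robot and the scene stay as the last step left them, time stands still between calls to the robot, and variables do not carry over. Pictures are saved under pics/ and viewed, about 8 in all and at most 12, crops included, and the job is handed in when it is done.

Besides the shell and the picture viewer there is one more tool, called after "Emit:" as name([rows], argument=value, ...), one row to a line, values as JSON. apply_moves: Moves the arm, as the interface text tells. Its arguments: {"type":"object","properties":{"steps":{"type":"array"},"fingers":{"type":"number"},"force":{"type":"number"}},"required":["steps"]}

```bash
mkdir -p pics; python3 - <<'E'
from rig import r
import cv2,numpy as np
s=r.get_state();print(s,r.tcp_to_tips)
for n in("top","scene"):
    p,d=r.capture(n);cv2.imwrite(f"pics/{n}.png",p[:,:,::-1]);np.save(n+".npy",d);c=r.camera_model(n);print(n,c)
E
```

```text
{'clock': 0.0, 'q': array([-1.24797864e+00,  2.13327719e-01, -3.50806755e-02,  1.32348509e+00,
        1.90958321e-05,  1.57083659e+00]), 'qvel': array([-0.00048449,  0.00060314,  0.00115887, -0.000858  , -0.00193376,
        0.00034975]), 'effort': array([ 7.93107192e-04, -6.86158347e+01,  4.87122846e+01,  1.74764881e-02,
       -7.19186733e-05,  2.29727823e-05]), 'position': array([ 0.15852453, -0.47386982,  0.25582179]), 'tcp_rot': array([ 9.87004937e-01,  1.60688998e-01, -7.87483829e-05, -5.42979707e-04]), 'contact_force': array([-0.4910618 ,  0.44019295, -0.47726671]), 'moment': array([0.02225416, 0.00642498, 0.02952258]), 'gripper_width': 0.9988773704269249} 0.025
top {'fx': 434.1835832182604, 'fy': 434.1835832182604, 'cx': 268.347798337127, 'cy': 209.98899203876908, 'dist': array([-0.02994807,  0.        ,  0.        ,  0.        ,  0.        ]), 'R': array([[ 0.05637409, -0.99839656, -0.00512485],
       [-0.96619033, -0.05326066, -0.25226881],
       [ 0.25159136,  0.01917301, -0.96764362]]), 't': array([0.00150448, 0.57512011, 0.64398673])}
scene {'fx': 385.18508445239064, 'fy': 385.18508445239064, 'cx': 284.594810240194, 'cy': 205.32245630708687, 'dist': array([-0.10698133,  0.        ,  0.        ,  0.        ,  0.        ]), 'R': array([[-0.21523293,  0.97649467, -0.01153   ],
       [ 0.73351977,  0.15386103, -0.66202382],
       [-0.64468871, -0.15094681, -0.74939411]]), 't': array([ 0.06088558, -0.30281416,  1.12296461])}
```

View pics/top.png

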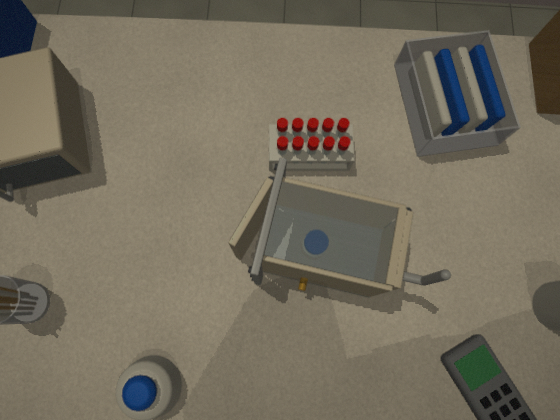

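View pics/scene.png

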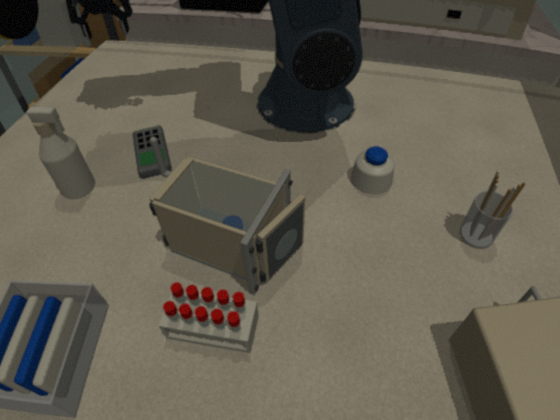

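The top view shows the box at about (330,235) px. The inner door is ajar at the left, with its hinge at (270,180) and free edge at (233,245). The flange bar runs (283,160)–(256,275), and the handle top is at (447,274). The scene view agrees.

```bash
cat >h.py <<'E'
import numpy as np,cv2
def rays(c,uv):
    K=np.array([[c['fx'],0,c['cx']],[0,c['fy'],c['cy']],[0,0,1]])
    n=cv2.undistortPoints(np.float64(uv).reshape(-1,1,2),K,c['dist']).reshape(-1,2)
    return np.c_[n,np.ones(len(n))]
def cloud(c,d):
    v,u=np.nonzero(d>0);n=rays(c,np.c_[u,v])*d[v,u][:,None]
    return (n-c['t'])@c['R'],u,v
def onplane(c,uv,z):
    w=rays(c,uv)@c['R'];o=-c['R'].T@c['t'];return o+w*((z-o[2])/w[:,2])[:,None]
E
python3 - <<'E'
from rig import r
from h import *
c=r.camera_model('top');d=np.load('top.npy')
print('flange ends',onplane(c,[(283,160),(256,275)],.163),'handle top',onplane(c,[(447,274)],.205))
P,u,v=cloud(c,d);m=(u>220)&(u<470)&(v>150)&(v<310)
for n,lo,hi in(('flange',.159,.170),('roofbars',.150,.1585),('doors',.143,.150),('handle',.19,.215)):
    k=m&(P[:,2]>lo)&(P[:,2]<hi); Q=P[k]
    if n=='flange' : Q=Q[u[k]<300]
    if n=='handle' : Q=Q[u[k]>400]
    if len(Q): b=cv2.minAreaRect(np.float32(Q[:,:2]*1000));print(n,len(Q),b,cv2.boxPoints(b).round().tolist(),np.median(Q,0))
p=cv2.imread('pics/top.png')[140:310,215:475];cv2.imwrite('pics/topc.png',cv2.resize(p,None,fx=3,fy=3,interpolation=cv2.INTER_CUBIC))
E
```

```text
flange ends [[0.62875428 0.01437097 0.163     ]
 [0.45691538 0.04363108 0.163     ]] handle top [[ 0.46719153 -0.20498201  0.205     ]]
flange 998 ((545.0380859375, 30.8294620513916), (12.248554229736328, 176.3418426513672), 79.4863510131836) [[457.0, 41.0], [631.0, 9.0], [633.0, 21.0], [459.0, 53.0]] [0.53953474 0.0316252  0.16310112]
roofbars 6908 ((537.5029296875, -60.805389404296875), (290.67926025390625, 169.7638702392578), 87.10842895507812) [[445.0, -202.0], [615.0, -210.0], [630.0, 80.0], [460.0, 89.0]] [ 0.52300406 -0.06670343  0.15086617]
doors 5681 ((513.2626953125, -68.75148010253906), (292.13104248046875, 172.85569763183594), 73.03470611572266) [[388.0, -183.0], [553.0, -234.0], [639.0, 46.0], [473.0, 96.0]] [ 0.52649366 -0.0675766   0.1492627 ]
handle 120 ((467.4596862792969, -204.21197509765625), (12.53135871887207, 13.213427543640137), 79.33078002929688) [[460.0, -209.0], [473.0, -212.0], [475.0, -199.0], [462.0, -197.0]] [ 0.46672604 -0.20249261  0.20192432]
```

View pics/topc.png

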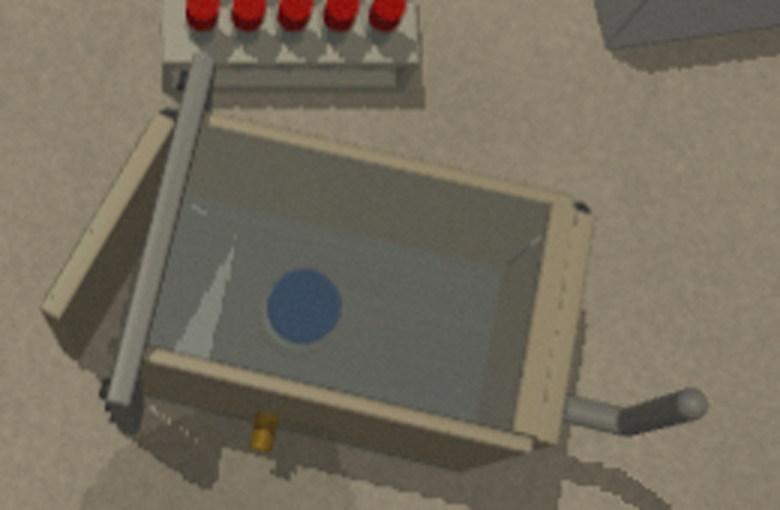

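```bash
cat >>h.py <<'E'
from scipy.spatial.transform import Rotation as Ro
YAW=np.deg2rad(-10.5);B=Ro.from_euler('z',YAW).as_matrix();O=np.array([.5281,-.0608,0])
def tobox(P):return (P-O)@B
def go(s,box,ydeg):
    """shift mm and rotvec in tool axes: TCP to box pt (mm), tool down, tool y at box angle ydeg"""
    T=O+B@(np.array(box)/1000);a=np.deg2rad(ydeg)+YAW
    y=np.array([np.cos(a),np.sin(a),0]);z=np.array([0,0,-1.]);G=np.c_[np.cross(y,z),y,z]
    R=Ro.from_quat(s['tcp_rot'])
    return (R.inv().apply(T-s['position'])*1000).round(1),(R.inv()*Ro.from_matrix(G)).as_rotvec().round(3)
E
python3 - <<'E'
from rig import r
from h import *
c=r.camera_model('top')
uv=np.array([(61,315),(165,118),(560,440),(575,205)])/3+[215,140]
print(tobox(onplane(c,uv,.149)).round(4))
for n in('top','scene'):
    P,u,v=cloud(r.camera_model(n),np.load(n+'.npy'))
    g=np.floor(P[:,:2]/.05).astype(int)
    print(n);k=(P[:,2]>.03)&(P[:,2]<.4)&(P[:,0]>.1)&(P[:,0]<.8)&(P[:,1]<.25)&(P[:,1]>-.55)
    for q in np.unique(g[k],axis=0):
        j=k&(g==q).all(1)
        if j.sum()>15:print((q*5).tolist(),round(np.percentile(P[j,2],98)*100),end='; ')
s=r.get_state()
print(go(s,(-40,190,320),-90))
E
```

```text
[[-0.0529  0.1301  0.149 ]
 [ 0.0559  0.105   0.149 ]
 [-0.0551 -0.1134  0.149 ]
 [ 0.0598 -0.1019  0.149 ]]
top
[20, 15] 6; [20, 20] 6; [25, -40] 3; [25, -35] 4; [25, 15] 9; [25, 20] 9; [30, -40] 3; [30, -35] 3; [30, -30] 3; [30, 15] 8; [30, 20] 9; [35, -35] 3; [35, -30] 3; [40, -45] 8; [40, -15] 15; [45, -50] 5; [45, -45] 8; [45, -25] 21; [45, -20] 20; [45, -15] 16; [45, -10] 15; [45, -5] 15; [45, 0] 16; [45, 5] 16; [50, -20] 16; [50, -15] 15; [50, -10] 15; [50, -5] 15; [50, 0] 16; [50, 5] 15; [55, -20] 16; [55, -15] 15; [55, -10] 15; [55, -5] 15; [55, 0] 16; [55, 5] 15; [60, -5] 15; [60, 0] 16; [65, -15] 6; [65, -10] 10; [65, -5] 10; [65, 0] 10; [70, -40] 8; [70, -35] 8; [70, -30] 8; [70, -25] 8; [70, -15] 5; [70, -10] 10; [70, -5] 10; [70, 0] 10; [75, -40] 8; [75, -35] 8; [75, -30] 8; [75, -25] 8; scene
[10, -45] 33; [10, -10] 6; [10, 5] 6; [10, 10] 35; [15, -55] 34; [15, -50] 34; [15, -45] 33; [15, 5] 37; [15, 10] 37; [20, -40] 3; [20, -5] 38; [20, 0] 37; [20, 5] 37; [20, 10] 30; [25, -45] 3; [25, -40] 4; [25, -35] 3; [25, 15] 9; [25, 20] 9; [30, -40] 3; [30, -35] 3; [30, -30] 3; [30, 15] 8; [30, 20] 9; [35, -35] 3; [40, -50] 23; [40, -45] 23; [45, -50] 23; [45, -45] 23; [45, -25] 21; [45, -20] 19; [45, -15] 16; [45, -10] 15; [45, -5] 15; [45, 0] 16; [45, 5] 16; [50, -20] 16; [50, -15] 16; [50, -10] 15; [50, -5] 15; [50, 0] 16; [50, 5] 15; [55, -20] 16; [55, -15] 15; [55, -10] 15; [55, -5] 15; [55, 0] 16; [55, 5] 15; [60, -10] 14; [60, -5] 15; [60, 0] 16; [65, -15] 6; [65, -10] 10; [65, -5] 10; [65, 0] 10; [70, -40] 8; [70, -35] 8; [70, -30] 8; [70, -25] 8; [70, -15] 6; [70, -10] 10; [70, -5] 10; [70, 0] 10; [75, -40] 8; [75, -35] 8; [75, -30] 8; [75, -25] 8; [75, -15] 5; (array([ 538.6, -460.2,  -63.7]), array([-0.001,  0.   ,  0.506]))
```

Emit:
apply_moves([
  [[0,0,-64],[0,0,0]],
  [[0,0,-64],[0,0,0]],
  [[539,-460,-64],[0,0,0.506]],
  [[539,-460,-64],[0,0,0.506]],
  [[539,-460,-64],[0,0,0.506]],
  [[539,-460,-64],[0,0,0.506]],
  [[539,-460,-64],[0,0,0.506]],
  [[539,-460,-64],[0,0,0.506]],
  [[539,-460,-64],[0,0,0.506]],
  [[539,-460,-64],[0,0,0.506]],
], fingers=1, force=20)

```text
clock: 0.93
position: [0.3231, -0.1998, 0.3201]
tcp_rot: [0.996, -0.092, -0.0, -0.0]
contact_force: [0.7, -1.2, 0.1]
gripper_width: 0.003
```

```bash
python3 - <<'E'
from rig import r
from h import *
s=r.get_state();print(s['clock'],s['position'],s['contact_force'],tobox(s['position'])*1000,go(s,(-40,190,320),-90))
E
```

```text
0.9333 [ 0.32310654 -0.19980757  0.32014446] [ 0.67195043 -1.1548616   0.05264125] [-176.22870588 -174.03697035  320.14445977] (array([ 136. , -364.1,    0.4]), array([-0.001,  0.   , -0.001]))
```

Emit:
apply_moves([
  [[136,-364,0],[0,0,0]],
  [[136,-364,0],[0,0,0]],
  [[136,-364,0],[0,0,0]],
  [[136,-364,0],[0,0,0]],
  [[136,-364,0],[0,0,0]],
  [[136,-364,0],[0,0,0]],
  [[136,-364,0],[0,0,0]],
  [[136,-364,0],[0,0,0]],
  [[136,-364,0],[0,0,0]],
  [[136,-364,0],[0,0,0]],
])

```text
clock: 1.77
position: [0.4753, -0.0531, 0.3202]
tcp_rot: [0.998, -0.065, 0.0, -0.017]
contact_force: [0.1, -0.4, 0.8]
gripper_width: 0.0
```

```bash
python3 - <<'E'
from rig import r
from h import *
s=r.get_state();print(s['contact_force'],tobox(s['position'])*1000,go(s,(-40,190,140),-90))
E
```

```text
[ 0.09888635 -0.43088179  0.7933006 ] [-53.33073602  -2.02486643 320.15269882] (array([  23.7, -184.9,  186.5]), array([-0.034,  0.003,  0.052]))
```

Emit:
apply_moves([
  [[14,-192,6],[-0.034,0.003,0.052]],
  [[14,-192,6],[-0.034,0.003,0.052]],
  [[14,-192,6],[-0.034,0.003,0.052]],
  [[14,-192,6],[-0.034,0.003,0.052]],
  [[14,-192,6],[-0.034,0.003,0.052]],
  [[14,-192,6],[-0.034,0.003,0.052]],
  [[14,-192,6],[-0.034,0.003,0.052]],
  [[14,-192,6],[-0.034,0.003,0.052]],
  [[14,-192,6],[-0.034,0.003,0.052]],
  [[14,-192,6],[-0.034,0.003,0.052]],
])

```text
clock: 2.6
position: [0.4888, -0.0526, 0.3206]
tcp_rot: [0.998, -0.063, 0.001, -0.017]
contact_force: [0.4, 0.8, -0.6]
gripper_width: 0.0
```

```bash
python3 - <<'E'
from rig import r
from h import *
s=r.get_state();print(s['q'],s['contact_force'],tobox(s['position'])*1000,go(s,(-40,190,140),-90))
E
```

```text
[-0.12723231  0.19549113  0.10495822  1.48079814  0.03403344  3.14056274] [ 0.37676705  0.8350437  -0.63560004] [-40.09352567   0.94283454 320.60842369] (array([  11. , -182.5,  186.9]), array([-0.034,  0.001,  0.057]))
```

```bash
python3 - <<'E'
from rig import r
from h import *
s=r.get_state();print(go(s,(-40,190,320),0))
E
```

```text
(array([  10.9, -188.6,    7. ]), array([-0.028, -0.025, -1.514]))
```

Emit:
apply_moves([
  [[11,-40,7],[-0.028,-0.025,-1.514]],
  [[11,-80,7],[-0.028,-0.025,-1.514]],
  [[11,-120,7],[-0.028,-0.025,-1.514]],
  [[11,-160,7],[-0.028,-0.025,-1.514]],
  [[11,-189,7],[-0.028,-0.025,-1.514]],
  [[11,-189,7],[-0.028,-0.025,-1.514]],
  [[11,-189,7],[-0.028,-0.025,-1.514]],
  [[11,-189,7],[-0.028,-0.025,-1.514]],
  [[11,-189,7],[-0.028,-0.025,-1.514]],
  [[11,-189,7],[-0.028,-0.025,-1.514]],
])

```text
clock: 3.43
position: [0.5235, 0.1338, 0.32]
tcp_rot: [0.845, 0.535, 0.0, -0.003]
contact_force: [-0.3, -0.1, -0.1]
gripper_width: -0.002
```

```bash
python3 - <<'E'
from rig import r
from h import *
s=r.get_state();print(s['q'],s['contact_force'],tobox(s['position'])*1000,go(s,(-40,190,140),0))
E
```

```text
[0.24700375 0.30251597 0.24302001 1.51291997 0.00593927 2.25864755] [-0.34471296 -0.12038888 -0.07104605] [-39.95980994 190.49586195 319.95079735] (array([ -1.1,   1. , 179.9]), array([-0.005, -0.004, -0.258]))
```

Emit:
apply_moves([
  [[0,0,40],[-0.005,-0.004,-0.258]],
  [[0,0,80],[-0.005,-0.004,-0.258]],
  [[0,0,120],[-0.005,-0.004,-0.258]],
  [[0,0,160],[-0.005,-0.004,-0.258]],
  [[-1,1,180],[-0.005,-0.004,-0.258]],
  [[-1,1,180],[-0.005,-0.004,-0.258]],
  [[-1,1,180],[-0.005,-0.004,-0.258]],
])

```text
clock: 4.02
position: [0.5231, 0.1333, 0.14]
tcp_rot: [0.769, 0.64, -0.0, -0.0]
contact_force: [-0.4, 0.2, 0.3]
gripper_width: 0.001
```

```bash
python3 - <<'E'
from rig import r
from h import *
s=r.get_state();print(s['q'],s['contact_force'],tobox(s['position'])*1000,go(s,(-40,128,140),0))
E
```

```text
[ 2.49609115e-01  3.43493360e-01 -1.58022785e-01  1.07018160e+00
 -8.88082562e-05  2.00336530e+00] [-0.37640417  0.16102951  0.26383117] [-40.30258912 189.95857355 139.99619111] (array([-62. ,   0.3,   0. ]), array([-0.001,  0.   ,  0.   ]))
```

Emit:
apply_moves([
  [[-10,0,0],[0,0,0]],
  [[-18,0,0],[0,0,0]],
  [[-25,0,0],[0,0,0]],
  [[-31,0,0],[0,0,0]],
  [[-37,0,0],[0,0,0]],
  [[-43,0,0],[0,0,0]],
  [[-49,0,0],[0,0,0]],
  [[-54,0,0],[0,0,0]],
  [[-58,0,0],[0,0,0]],
  [[-60,0,0],[0,0,0]],
])

```text
clock: 4.85
position: [0.5121, 0.0738, 0.14]
tcp_rot: [0.769, 0.639, -0.0, -0.0]
contact_force: [-0.4, 0.6, -0.1]
gripper_width: -0.001
```

Emit:
apply_moves([
  [[-1,0,0],[0,0,0]],
  [[-2,0,0],[0,0,0]],
  [[-3,0,0],[0,0,0]],
  [[-3,0,0],[0,0,0]],
])

```text
clock: 5.18
position: [0.5115, 0.0708, 0.14]
tcp_rot: [0.769, 0.639, -0.001, -0.0]
contact_force: [-1.2, 0.7, -0.5]
gripper_width: 0.001
```

Emit:
apply_moves([
  [[-1,0,0],[0,0,0]],
  [[-2,0,0],[0,0,0]],
  [[-2,0,0],[0,0,0]],
])

```text
clock: 5.43
position: [0.5111, 0.0687, 0.14]
tcp_rot: [0.769, 0.639, -0.001, -0.0]
contact_force: [-0.3, 0.0, -0.2]
gripper_width: 0.002
```

Emit:
apply_moves([
  [[-1,0,0],[0,0,0]],
  [[-2,0,0],[0,0,0]],
  [[-2,0,0],[0,0,0]],
])

```text
clock: 5.68
position: [0.5107, 0.0666, 0.14]
tcp_rot: [0.769, 0.639, -0.001, -0.0]
contact_force: [-0.8, -0.9, 0.2]
gripper_width: 0.0
```

Emit:
apply_moves([
  [[-1,0,0],[0,0,0]],
  [[-2,0,0],[0,0,0]],
  [[-2,0,0],[0,0,0]],
])

```text
clock: 5.93
position: [0.5106, 0.0657, 0.14]
tcp_rot: [0.769, 0.64, 0.0, -0.001]
contact_force: [1.5, 11.6, -2.3]
gripper_width: -0.001
```

Emit:
apply_moves([
  [[-1,0,0],[0,0,0]],
  [[-2,0,0],[0,0,0]],
  [[-2,0,0],[0,0,0]],
])

```text
clock: 6.18
position: [0.5105, 0.0656, 0.1401]
tcp_rot: [0.768, 0.64, 0.002, -0.003]
contact_force: [2.6, 18.7, -3.4]
gripper_width: 0.0
```

It stops hard: force rose to 18.7 N with only 0.1 mm more travel. Next I back off and lift.

Emit:
apply_moves([
  [[10,0,0],[0,0,0]],
  [[30,0,0],[0,0,0]],
  [[50,0,0],[0,0,0]],
  [[60,0,-40],[0,0,0]],
  [[60,0,-80],[0,0,0]],
  [[60,0,-120],[0,0,0]],
  [[60,0,-160],[0,0,0]],
  [[60,0,-180],[0,0,0]],
  [[60,0,-180],[0,0,0]],
])

```text
clock: 6.93
position: [0.5227, 0.1239, 0.3253]
tcp_rot: [0.768, 0.64, 0.005, -0.001]
contact_force: [1.2, 0.5, 0.8]
gripper_width: 0.001
```

```bash
python3 - <<'E'
from rig import r
from h import *
s=r.get_state();print(s['q'],s['contact_force'],tobox(s['position'])*1000,go(s,(-34,-152,320),-63.4),go(s,(-34,-152,320),-63.4+45))
p,d=r.capture('scene');cv2.imwrite('pics/s2.png',cv2.resize(p[100:330,100:400,::-1],None,fx=2.5,fy=2.5))
E
```

```text
[0.22951552 0.28735359 0.23589372 1.51108275 0.00605704 1.98147896] [1.17859979 0.53366889 0.84447782] [-38.97335418 180.64990192 325.28996093] (array([-332.7,    4.2,    2.4]), array([-0.   , -0.011,  1.109])) (array([-332.7,    4.2,    2.4]), array([ 0.004, -0.01 ,  0.323]))
```

View pics/s2.png

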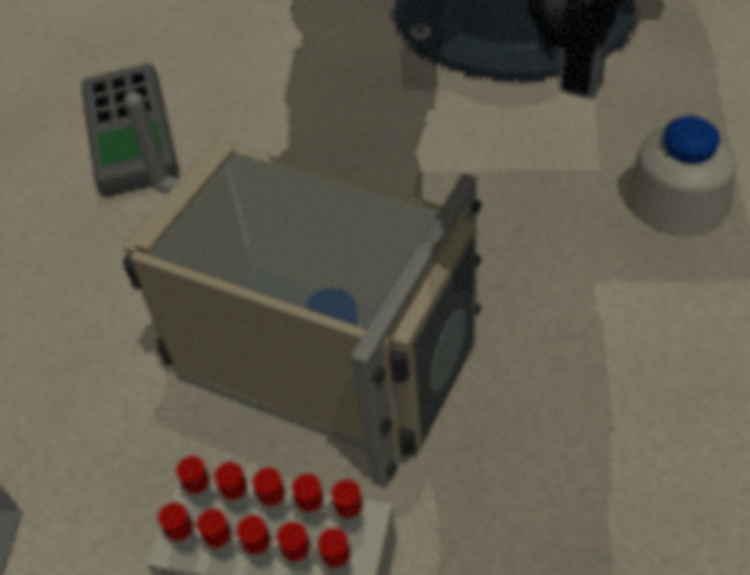

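The scene view shows the inner door lying flush and parallel to the flange, and the outer door still shut. I'll go over to the handle.

Emit:
apply_moves([
  [[-40,0,2],[0,-0.011,0.11]],
  [[-80,0,2],[0,-0.011,0.22]],
  [[-120,0,2],[0,-0.011,0.33]],
  [[-160,0,2],[0,-0.011,0.44]],
  [[-200,0,2],[0,-0.011,0.55]],
  [[-240,2,2],[0,-0.011,0.66]],
  [[-280,4,2],[0,-0.011,0.77]],
  [[-315,4,2],[0,-0.011,0.88]],
  [[-333,4,2],[0,-0.011,1.0]],
  [[-333,4,2],[0,-0.011,1.109]],
], fingers=0.4)

```text
clock: 7.82
position: [0.4651, -0.2076, 0.3166]
tcp_rot: [0.991, 0.135, -0.003, -0.0]
contact_force: [0.3, 0.3, -0.4]
gripper_width: 0.6
```

```bash
python3 - <<'E'
from rig import r
from h import *
s=r.get_state();print(s['q'],s['gripper_width'],s['contact_force'],tobox(s['position'])*1000,go(s,(-34,-152,320),-63.4))
E
```

```text
[-0.41827394  0.23660995  0.14714432  1.48589192 -0.00263274  2.45251535] 0.5997322297924739 [ 0.28444174  0.28819247 -0.44160466] [ -35.19552009 -155.79947068  316.58599152] (array([ 2.7, -2.9, -3.4]), array([-0.001,  0.005, -0.01 ]))
```

Emit:
apply_moves([
  [[3,-3,30],[0,0.005,-0.01]],
  [[3,-3,60],[0,0.005,-0.01]],
  [[3,-3,90],[0,0.005,-0.01]],
  [[3,-3,110],[0,0.005,-0.01]],
  [[3,-3,125],[0,0.005,-0.01]],
  [[3,-3,137],[0,0.005,-0.01]],
  [[3,-3,137],[0,0.005,-0.01]],
])

```text
clock: 8.4
position: [0.4647, -0.2031, 0.1763]
tcp_rot: [0.99, 0.14, -0.002, -0.002]
contact_force: [-0.5, -0.3, -0.9]
gripper_width: 0.602
```

```bash
python3 - <<'E'
from rig import r
from h import *
s=r.get_state();print(s['contact_force'],tobox(s['position'])*1000)
a,_=r.capture('top');b,_=r.capture('scene')
a=cv2.resize(a[140:340,330:530],(400,400));b=cv2.resize(b[90:290,80:280],(400,400))
cv2.imwrite('pics/g.png',np.hstack([a,b])[:,:,::-1])
E
```

```text
[-0.48764485 -0.33445798 -0.92251185] [ -36.41821538 -151.49418872  176.25187667]
```

View pics/g.png

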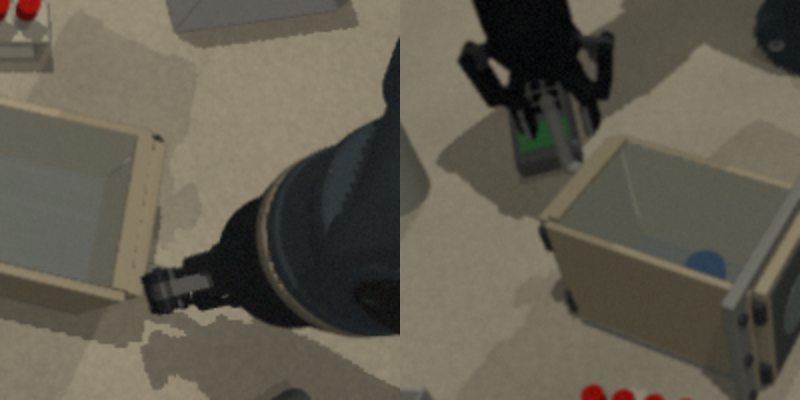

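The bar sits between the fingers, which are clear of the panel. I'll close on it.

Emit:
apply_moves([
  [[0,0,0],[0,0,0]],
  [[0,0,0],[0,0,0]],
  [[0,0,0],[0,0,0]],
  [[0,0,0],[0,0,0]],
  [[0,0,0],[0,0,0]],
  [[0,0,0],[0,0,0]],
], fingers=1, force=25)

```text
clock: 9.0
position: [0.4672, -0.2066, 0.1801]
tcp_rot: [0.99, 0.139, -0.0, 0.002]
contact_force: [5.2, -24.2, -5.8]
gripper_width: 0.154
```

```bash
cat >arc.py <<'E'
from rig import r
from h import *
import sys
s=r.get_state();R=Ro.from_quat(s['tcp_rot'])
H=O+B@np.array([.058,-.106,0]);v=s['position']-H;v[2]=0
print('box',tobox(s['position'])*1000,'F',s['contact_force'],'w',s['gripper_width'],'q',s['q'].round(2))
vb=B.T@v;print('door angle',np.arctan2(vb[1],vb[0])-np.arctan2(-46,-92),'rad',np.hypot(*v[:2]))
for a in np.deg2rad(np.arange(3,31,3)):
    w=Ro.from_euler('z',a).apply(v)
    print((R.inv().apply(w-v)*1000).round(1).tolist(),R.inv().apply([0,0,a]).round(3).tolist())
E
python3 arc.py
```

```text
box [ -33.34929779 -154.4766846   180.06594063] F [  5.24040493 -24.17960452  -5.84668664] w 0.15381142928048183 q [-0.41  0.26 -0.17  1.14 -0.    2.45]
door angle 0.02423690820245561 rad 0.10341510120001576
[0.3, 5.4, 0.0] [-0.0, 0.0, -0.052]
[0.8, 10.8, 0.1] [-0.0, 0.001, -0.105]
[1.7, 16.1, 0.1] [-0.0, 0.001, -0.157]
[2.8, 21.4, 0.1] [-0.0, 0.001, -0.209]
[4.2, 26.7, 0.1] [-0.0, 0.001, -0.262]
[5.9, 31.8, 0.1] [-0.0, 0.002, -0.314]
[7.8, 36.9, 0.2] [-0.0, 0.002, -0.367]
[10.0, 41.8, 0.2] [-0.0, 0.002, -0.419]
[12.5, 46.6, 0.2] [-0.0, 0.002, -0.471]
[15.2, 51.3, 0.2] [-0.0, 0.003, -0.524]
```

Emit:
apply_moves([
  [[0,4,0],[0,0,-0.03]],
  [[0.4,8,0],[0,0,-0.07]],
  [[1,12,0],[0,0,-0.115]],
  [[1.7,16,0],[0,0,-0.157]],
  [[2.8,21.4,0],[0,0,-0.21]],
  [[2.8,21.4,0],[0,0,-0.21]],
])

```text
clock: 9.5
position: [0.4755, -0.2272, 0.1802]
tcp_rot: [0.97, 0.243, -0.001, 0.003]
contact_force: [-4.8, -1.9, -0.7]
gripper_width: 0.156
```

```bash
python3 arc.py
```

```text
box [ -21.37473616 -173.18627861  180.17419104] F [-4.8385435  -1.94726709 -0.71140776] w 0.1555680987523022 q [-0.44  0.29 -0.12  1.15 -0.01  2.21]
door angle 0.23877845724701618 rad 0.10399204188052037
[0.3, 5.4, 0.0] [-0.0, 0.0, -0.052]
[0.9, 10.9, 0.0] [-0.0, 0.0, -0.105]
[1.7, 16.2, 0.1] [-0.0, 0.001, -0.157]
[2.9, 21.5, 0.1] [-0.001, 0.001, -0.209]
[4.3, 26.8, 0.1] [-0.001, 0.001, -0.262]
[6.0, 32.0, 0.1] [-0.001, 0.001, -0.314]
[7.9, 37.1, 0.1] [-0.001, 0.002, -0.367]
[10.2, 42.0, 0.2] [-0.001, 0.002, -0.419]
[12.6, 46.9, 0.2] [-0.001, 0.002, -0.471]
[15.4, 51.6, 0.2] [-0.002, 0.002, -0.524]
```

The door is following with low force. I'll carry on along the arc.

Emit:
apply_moves([
  [[0.3,5.4,0],[0,0,-0.052]],
  [[0.9,10.9,0],[0,0,-0.105]],
  [[1.7,16.2,0],[0,0,-0.157]],
  [[2.9,21.5,0],[0,0,-0.21]],
  [[4.3,26.8,0],[0,0,-0.262]],
  [[6,32,0],[0,0,-0.314]],
  [[7.9,37,0],[0,0,-0.367]],
  [[10.2,42,0],[0,0,-0.419]],
  [[12.6,46.9,0],[0,0,-0.471]],
  [[15.4,51.6,0],[0,0,-0.524]],
])

```text
clock: 10.33
position: [0.5126, -0.2667, 0.1802]
tcp_rot: [0.874, 0.487, -0.003, 0.003]
contact_force: [-7.1, -11.4, -5.0]
gripper_width: 0.152
```

```bash
python3 arc.py
```

```text
box [  22.24468319 -205.32273639  180.21890364] F [ -7.1114892  -11.44486588  -4.97256124] w 0.1521635679967324 q [-0.48  0.4   0.02  1.2  -0.01  1.65]
door angle 0.7616008763833597 rad 0.10556253427967956
[0.3, 5.5, 0.0] [-0.0, 0.0, -0.052]
[0.9, 11.0, 0.0] [-0.001, 0.0, -0.105]
[1.7, 16.5, 0.0] [-0.001, 0.0, -0.157]
[2.9, 21.9, 0.0] [-0.002, 0.0, -0.209]
[4.3, 27.2, 0.0] [-0.002, 0.0, -0.262]
[6.0, 32.5, 0.0] [-0.002, 0.001, -0.314]
[8.0, 37.6, 0.0] [-0.003, 0.001, -0.367]
[10.2, 42.7, -0.0] [-0.003, 0.001, -0.419]
[12.7, 47.6, -0.0] [-0.004, 0.001, -0.471]
[15.5, 52.4, -0.0] [-0.004, 0.001, -0.524]
```

Emit:
apply_moves([
  [[0.6,5.5,0],[0,0,-0.052]],
  [[1.3,11,0],[0,0,-0.105]],
  [[2.4,16.5,0],[0,0,-0.157]],
  [[3.8,21.8,0],[0,0,-0.21]],
  [[5.4,27,0],[0,0,-0.262]],
  [[7.3,32,0],[0,0,-0.314]],
  [[9.5,37,0],[0,0,-0.367]],
  [[12,42,0],[0,0,-0.419]],
  [[14.7,46.8,0],[0,0,-0.471]],
  [[17.5,51.5,0],[0,0,-0.524]],
])

```text
clock: 11.17
position: [0.5654, -0.2824, 0.1803]
tcp_rot: [0.718, 0.696, -0.006, 0.004]
contact_force: [-1.5, -27.5, -9.2]
gripper_width: 0.153
```

```bash
python3 arc.py | head -2
```

```text
box [  77.07443973 -211.0497703   180.30563039] F [ -1.53193119 -27.51343139  -9.155838  ] w 0.15348359677924794 q [-0.46  0.51  0.2   1.26 -0.01  1.14]
door angle 1.2867670626294319 rad 0.10676745052205856
```

Emit:
apply_moves([
  [[-1.5,0,0],[0,0,0]],
  [[-2.5,0,0],[0,0,0]],
  [[-2.5,0,0],[0,0,0]],
  [[-2.5,0,0],[0,0,0]],
])

```text
clock: 11.5
position: [0.5655, -0.2832, 0.1802]
tcp_rot: [0.718, 0.696, -0.005, 0.003]
contact_force: [0.8, 12.1, -2.7]
gripper_width: 0.152
```

Emit:
apply_moves([
  [[0,0,0],[0,0,0]],
  [[0,0,0],[0,0,0]],
  [[0,0,0],[0,0,0]],
  [[0,0,0],[0,0,0]],
  [[0,0,0],[0,0,0]],
], fingers=0.55)

```text
clock: 11.92
position: [0.5656, -0.2833, 0.1804]
tcp_rot: [0.718, 0.696, -0.005, 0.003]
contact_force: [-0.8, -0.2, 0.1]
gripper_width: 0.447
```

```bash
python3 arc.py | head -2
```

```text
box [  77.40091426 -211.98876012  180.36996447] F [-0.75493135 -0.22207488  0.05430706] w 0.44682590211363293 q [-0.46  0.51  0.2   1.26 -0.01  1.14]
door angle 1.2881913617133482 rad 0.10774976911931582
```

The fingers are free, at zero force. I'll lift straight up and move clear.

Emit:
apply_moves([
  [[0,0,-15],[0,0,0]],
  [[0,0,-35],[0,0,0]],
  [[0,0,-65],[0,0,0]],
  [[0,0,-95],[0,0,0]],
  [[0,0,-125],[0,0,0]],
  [[0,0,-140],[0,0,0]],
  [[-40,0,-140],[0,0,0]],
  [[-60,-40,-140],[0,0,0]],
  [[-70,-80,-140],[0,0,0]],
  [[-70,-120,-140],[0,0,0]],
])

```text
clock: 12.75
position: [0.4435, -0.35, 0.3196]
tcp_rot: [0.718, 0.696, -0.005, 0.002]
contact_force: [-1.3, -1.5, 1.7]
gripper_width: 0.45
```

Emit:
apply_moves([
  [[0,-40,0],[0,0,0]],
  [[0,-80,0],[0,0,0]],
  [[0,-120,0],[0,0,0]],
  [[0,-120,0],[0,0,0]],
  [[0,-120,0],[0,0,0]],
  [[0,-120,0],[0,0,0]],
])

```text
clock: 13.25
position: [0.3238, -0.3464, 0.3204]
tcp_rot: [0.719, 0.695, -0.005, 0.003]
contact_force: [0.5, 0.4, -0.1]
gripper_width: 0.45
```

```bash
python3 - <<'E'
from rig import r
from h import *
s=r.get_state();print(s['contact_force'],s['position'],s['clock'])
a,d=r.capture('top');b,_=r.capture('scene')
P,u,v=cloud(r.camera_model('top'),d);Q=tobox(P)
k=(Q[:,2]>.195)&(Q[:,2]<.212)&(Q[:,1]<-.12)&(Q[:,1]>-.25)&(Q[:,0]>-.06)&(Q[:,0]<.12)
m=np.median(Q[k],0);print(k.sum(),m,'angle',np.arctan2(m[1]+.106,m[0]-.058)-np.arctan2(-46,-92))
a=cv2.resize(a[110:310,215:505],(580,400));b=cv2.resize(b[110:290,120:320],(444,400))
cv2.imwrite('pics/e.png',cv2.resize(np.hstack([a,b])[:,:,::-1],None,fx=.78,fy=.78))
E
```

```text
[ 0.45099886  0.38777166 -0.08475466] [ 0.32383671 -0.34636626  0.32044694] 13.25
86 [ 0.07279092 -0.20618656  0.20177052] angle 1.253723741136875
```

View pics/e.png

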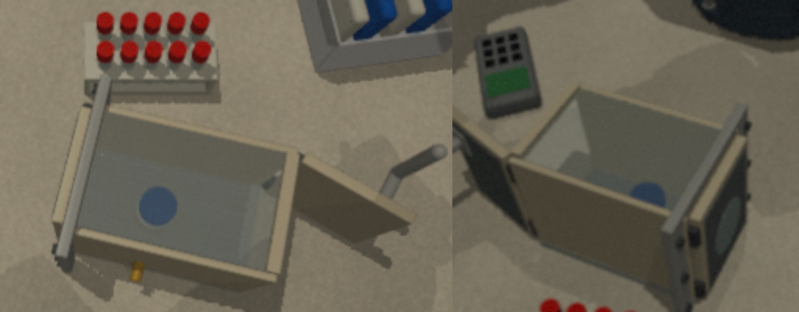

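```bash
python3 - <<'E'
from rig import r
from h import *
_,d=r.capture('top');P,u,v=cloud(r.camera_model('top'),d);Q=tobox(P)*1000
k=(Q[:,2]>144)&(Q[:,2]<154)&(Q[:,1]>102)&(Q[:,1]<150)&(abs(Q[:,0])<62);q=Q[k]
e=[]
for x in range(-50,51,10):
    s=q[abs(q[:,0]-x)<5];e.append((x,np.percentile(s[:,1],90),len(s)))
e=np.array(e);print(e.round(1).tolist(),'angle',-np.polyfit(e[:,0],e[:,1],1)[0])
E
```

```text
[[-50.0, 109.8, 43.0], [-40.0, 110.4, 43.0], [-30.0, 110.2, 44.0], [-20.0, 110.0, 40.0], [-10.0, 110.1, 42.0], [0.0, 110.2, 41.0], [10.0, 109.9, 38.0], [20.0, 110.5, 44.0], [30.0, 110.3, 39.0], [40.0, 109.9, 39.0], [50.0, 110.2, 38.0]] angle -0.0005224692705964273
```

```bash
python3 -c "
from rig import r
print(r.job_done())"
```

```text
the job is handed in; nothing more can be done
None
```

The outer door is open about 72° and the inner door is shut, and I handed the job in with no verdict reported. The clock was at about 13 s of the 48 s allowed.

- **Inner door:** it was ajar by about 0.2 rad. I pushed it home with closed fingers until it stopped hard: force rose from 12 to 19 N with only 0.1 mm more travel.
- **Outer door:** I gripped the handle, followed the arc and released at zero force. I then lifted clear and withdrew.

**Last checks:**
- **Inner door:** its top edge measured 0.00 rad in the depth image.
- **Outer door:** the handle position gave 1.25 rad (72°), against 1.29 rad from the arm's own pose. Both are above the 1.04 rad needed.
- **Robot:** it was clear of the scene, with about 0 N on the tool.

**Off the plan:**
- An early approach ran the last joint to its range limit (q6 reached 3.1406 of 3.14). I turned the tool the other way after that.
- While swinging the door, the radius read up to 5 mm more than the given handle geometry. That put up to 28 N of side force on the tool, which I relieved before letting go.

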